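# Raise the spring-loaded recipe camera and hold it up

## Robot

A 7-joint arm with a two-finger parallel gripper is mounted at the origin on a cart in front of the work surface, level with it; the furniture and walls round the work are solid. World frame = base frame: x ahead of the robot, y to its left, z up, the work surface at z = 0. Lengths are in m, angles in rad, forces in N, time in s.
With the tool pointing down it reaches from about 0.425 to 0.875 m from the base axis. Payload 4.7 kg.
Tool frame: the origin (TCP) lies on the mounting face of the last link; the fingertips stand 182 mm ahead of it and the grasp point (between the pads) lies ahead of it (ctrl.grip_point_offset is the z of the grasp point in the tool frame, in m); z points along the fingers, y is the line along which they close (so a half turn about z gives the same grasp; the last joint's range is limited). The gripper opens to 87 mm and grips with 3 to 60 N. Pads are 19 mm wide; open, the fingers measure 117 mm over their backs; the gripper's body (75 mm by 190 mm) begins 51 mm behind the grasp point.
Start: joints at [-1.102, 0.321, -0.07, 1.45, 0.023, 1.371, -0.057], TCP at [0.286, 0.584, 0.405] pointing down, gripper open.
Joint ranges: [-2.86, 2.86], [-0.3, 2.09], [-1.38, 1.24], [0.06, 2.45], [-1.56, 4.7], [0.09, 2.05], [-2.69, 2.69]. Speed limits (rad/s): [2.57, 2.57, 3.14, 3.14, 3.14, 3.14, 3.14].

## Interface

Orientations are given as a rotation vector (axis times angle).
In Python, from bench import ctrl gives the robot as it stands.
- The arm moves only by the tool move_tool, called by a JSON object that holds its "api" and its "payload". Schema: {"type":"object","properties":{"moves":{"type":"array","items":{"type":"array","prefixItems":[{"type":"array","items":{"type":"number"},"minItems":3,"maxItems":3},{"type":"number"},{"type":"number"}],"minItems":3,"maxItems":3},"minItems":1,"maxItems":20},"grip_n":{"type":"number"},"only":{"type":"string"},"quiet":{"type":"boolean"},"lines":{"type":"string"}},"required":["moves"],"additionalProperties":false}. moves is a list of rows, 1 to 20 of them, each written [[dx, dy, dz], turn, opening]: dx, dy, dz in m, then a turn about the tool's z in rad, then the opening from 0.0 (shut) to 1.0 (fully open); each row is the pose to reach, as a shift and turn from the pose commanded when the call began, along the tool's axes at that moment; what a row does not reach only later rows make up. A row lasts 1/10 s, in which the tool goes at most 0.05 m and 0.15 rad, less where a joint would pass 70% of its speed; a pose out of reach is approached as far as the arm can. The fingers move at their own pace and stop on an object; grip_n is the grip in N (left out, the last holds). Time passes only in rows, so rows that do not move let the fingers close. The tool returns the time, the measured TCP pose, the force, the opening and the grip force at its end. only (a regular expression) keeps the lines of the reply that match it, lines (a string "A,B") keeps lines A to B, and quiet returns only ok. Input that does not fit is refused with a message, and nothing moves.
- ctrl.get_state(): the state, without advancing time (a new reading comes with each control period).
- ctrl.get_image(name): name is "scene" or "top"; returns (picture, depth): 400x640x3 uint8, red, green, blue; 400x640 float32, m along the optical axis (not along the pixel's ray), 0 where there is no reading.
- ctrl.camera_model(name): a dict with "vertical_fov" (degrees; the focal length in pixels is half the picture's height over the tangent of half this angle, whatever the lens; pixels are square), "cx", "cy" (the principal point, pixels), "rvec" (rotation vector, rad) and "tvec" (3), from world to camera coordinates, as OpenCV has them. Camera axes: x right, y down, z forward; pixel columns grow to the right and rows downward; lengths in m; the calibration is good to about 2 mm. A picture is of the moment at which its call begins. camera_model takes no time and is no camera call.
- ctrl.close_job(): hands the job in; it is judged then, once.
The state is a dict: "time": time; "joint_positions": joint angles; "qd": joint speeds; "joint_torque": joint torques, N m; "position": TCP position; "tool_rot": TCP orientation; "ft_force": force on the tool from outside, world axes, zero at the start; "torque": the same for the moment, N m; "grip_width": opening from 0.0 (shut) to 1.0 (fully open); "grip_force": force on a finger pad.
Only numpy, scipy, OpenCV 4.12 (cv2) and the standard library are available. Lean on these libraries where they do the work, as an engineer would, in place of code of your own. Each camera call takes 0.05 s, during which the arm holds its last target. There are 200 camera calls.

## Task

Get the recipe camera ready to film the chopping board: with its stand still fully down, first draw the camera out along its boom until the camera's outer end just meets the raised ring on the boom. Then grip the handle on top of the stand so that the release paddle on its side is squeezed in, and pull the handle straight up past the first stop to the second stop, where both tube sections are fully out. The tubes are sprung and sink if let go, so finish while still gripping the handle with the paddle squeezed and the stand fully raised; leave everything else on the worktop where it is.

Things in the scene. Friction and masses are not known exactly. Their poses are not given: they have to be found in the camera images.
- stand: Camera stand: round dark steel foot (diameter 116 mm, 15 mm high) fixed to the worktop, with an upright sleeve (diameter 34 mm, collar 39 mm, top 80 mm above the worktop). Origin: centre of the foot's underside, on the mast's axis; z up; +y is the way the boom sticks out, -x the side of the release paddle. It stands at some yaw and all on it turns along.
- mid_tube (a joint): How far the middle tube (diameter 27 mm) is drawn up out of the sleeve: 0 down, 0.055 m fully out (hard stop: the mast's second stop). Sprung downward; pull at the handle about 5 to 8 N while it moves. It moves only after the top tube has reached its own stop.
- top_tube (a joint): How far the top tube (diameter 19 mm, carries the handle) is drawn up out of the middle tube: 0 down, 0.055 m fully out (the mast's first stop). Sprung downward; pull at the handle about 2.5 to 4 N. Both tubes together lift the handle by 110 mm.
- handle: Handle on top of the mast, with the boom; axes parallel to the stand's. Origin on the mast's axis, 88 mm above the worktop when down. Grip block 30 x 30 mm in plan, from 28 to 84 mm above the origin; under it a round collar (diameter 29 mm) from which the boom, a steel rod of 10 mm diameter, runs level along +y, 14 mm above the origin, to 227 mm from the axis.
- grip (a point): Grip point: on the mast's axis in the middle of the height of the release paddle, 58 mm above the handle's origin (146 mm above the worktop when stowed; the block's top is 26 mm higher).
- release (a joint): Release paddle, a steel plate 22 mm wide, 36 mm tall on the -x face of the grip block at the height of point grip, 8 mm proud (38 mm over both). 0 out, 0.006 m fully in (towards +x); spring 2 to 5.5 N. While down, the mast is locked unless the paddle is in by over 4 mm: fingers closing along the handle's x on block and paddle squeeze it in, fingers closing along y do not.
- camera (a joint): How far the camera has slid outward (handle's +y) along the boom from its innermost place; range 0 to 0.085 m, starts between 0 and 0.025 m. At 0.055 its outer end meets the ring. It stays where it is left (friction about 2 N).
- camera_mid (a point): Centre of the camera, a grey rounded box 36 mm across the boom, 44 mm along it and 40 mm tall, threaded on the boom (lens underneath, 9 mm lower); 102 mm above the worktop when the stand is down. Its outer end is 22 mm further along +y.
- ring (a point): The raised ring on the boom (diameter 16 mm, 5 mm long): centre of its side towards the mast, 187 mm from the mast's axis. The camera's box can slide over it, so it does not stop the camera.
- chopping_board: Wooden chopping board 296 x 268 x 28 mm lying beyond the boom; leave it. Origin: centre of the underside.
- garlic: Garlic bulb, 53 mm, on the board; leave it.
- pepper_mill: Wooden pepper mill, 58 mm diameter, 165 mm tall, standing; leave it.
- mug_green: Mug 81 x 120 x 94 mm with a handle; leave it.
- salt_shaker: Salt shaker, 44 mm diameter, 90 mm tall; leave it.
- egg_timer: Round egg timer, 59 mm diameter, 44 mm tall; leave it.

How it is judged:
On the way, in this order (a step that is already met when the one before it is completed fails the run):
1. the camera's outer end is drawn out to the ring, with the stand still fully down (value of joint camera between 0.047 and 0.063 m and value of joint each of mid_tube, top_tube below 0.006 m), for 0.3 s.
2. the release paddle is squeezed in by the fingers with the stand still fully down (value of joint release above 0.0042 m and contact force between the fingers and handle above 3 N and value of joint each of mid_tube, top_tube below 0.006 m), for 0.1 s.
At the end, for the whole second after the job is handed in: The camera's outer end is within 8 mm of the ring; both tubes are out to within 8 mm of their full 55 mm and still; the fingers still grip the handle with the paddle squeezed in (more than 4 mm) (value of joint camera between 0.047 and 0.063 m and value of joint each of mid_tube, top_tube above 0.047 m and value of joint release above 0.004 m and contact force between the fingers and handle above 3 N and velocity of joint mid_tube between -0.01 and 0.01 m/s and velocity of joint top_tube between -0.01 and 0.01 m/s); the arm keeps its last pose, push and grip.
It fails at once if a bystander is moved by more than 30 mm (distance of any of chopping_board, garlic, pepper_mill, mug_green, salt_shaker, egg_timer from where it was at the start of the episode above 0.03 m).
It also fails if it takes over 40 s, if anything falls off the work surface, if the arm or the gripper's body presses on something with over 40 N, if the wrist force passes 120 N, or if a joint passes its speed limit or range.

## Working session

There is one attempt and no reset: what is moved stays moved. The work goes in short steps, Python scripts to look and compute and a tool call to move; the robot and the scene stay as the last step left them, time stands still between calls to the robot, and variables do not carry over. Pictures are saved under pics/ and viewed, at most 10 in all, crops included, and the job is handed in when it is done.

```bash
mkdir -p pics; ls
```

Run:
```python
from bench import ctrl
import cv2,numpy as np
for n in("scene","top"):
    p,d=ctrl.get_image(n); cv2.imwrite(f"pics/{n}0.png",p[:,:,::-1]); np.savez(f"pics/{n}0.npz",p=p,d=d); print(n,ctrl.camera_model(n),(d>0).mean())
print(ctrl.get_state(),ctrl.grip_point_offset)
```

```text
pics
scene {'vertical_fov': 45.63637772688674, 'cx': 323.61063492252975, 'cy': 195.35794243100847, 'rvec': array([ 2.2086364 , -0.69533138,  0.30831846]), 'tvec': array([-0.39220751,  0.25019174,  1.2773037 ])} 0.9960703125
top {'vertical_fov': 53.35418416050253, 'cx': 316.95348364659935, 'cy': 192.58162577082354, 'rvec': array([ 2.20045572, -2.21139604,  0.03651619]), 'tvec': array([0.00953481, 0.46335989, 1.22067761])} 0.996
{'time': 0.1, 'joint_positions': array([-1.10191034,  0.32171341, -0.07005332,  1.45154992,  0.02257719,
        1.37079466, -0.05690247]), 'qd': array([ 0.00058805, -0.0004054 , -0.00085417, -0.00205056,  0.00111043,
        0.00024543, -0.00225041]), 'joint_torque': array([-1.85786425e-04, -4.92572808e+01, -4.05698279e-01, -3.13401139e+01,
       -6.43048645e-02,  3.93881940e-02,  5.84859504e-05]), 'position': array([0.2854842 , 0.58374356, 0.40379495]), 'tool_rot': array([-7.08181747e-01, -3.06042418e+00,  2.59549066e-03]), 'ft_force': array([-0.65624077, -0.47249028, -0.28674408]), 'torque': array([-0.00720907, -0.02800499,  0.01034031]), 'grip_force': 0.0, 'grip_width': 0.9958606609315716} 0.1635
```

View pics/scene0.png

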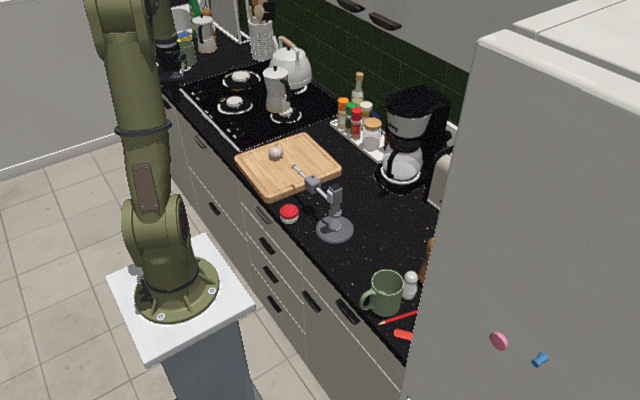

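View pics/top0.png

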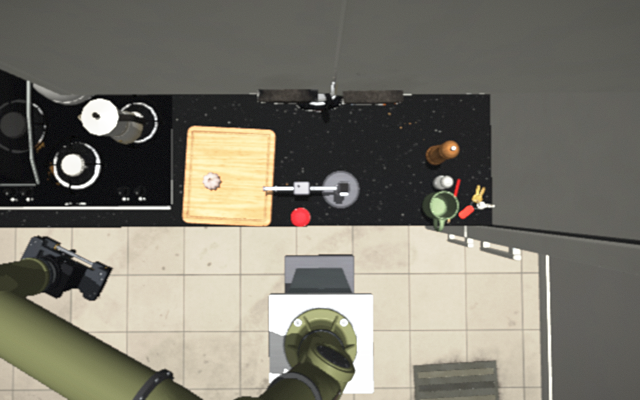

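The scene view shows the stand at about (335,215), with its boom and camera at (312,184) reaching over the board. In the top view the foot is at (341,189), the camera at (302,188), the boom tip at (264,188) and the timer at (300,217). Next I'll measure with depth and crops.

Create h.py:
```python
import cv2,numpy as np
from bench import ctrl
def cam(n):
    m=ctrl.camera_model(n); f=200/np.tan(np.radians(m['vertical_fov']/2))
    R=cv2.Rodrigues(m['rvec'])[0]; return f,m['cx'],m['cy'],R,m['tvec']
def cloud(n,d):
    f,cx,cy,R,t=cam(n); v,u=np.mgrid[:400,:640]
    P=np.dstack([(u-cx)/f*d,(v-cy)/f*d,d]); return (P-t)@R
def ray(n,u,v,z):
    f,cx,cy,R,t=cam(n); o=-R.T@t; r=R.T@np.array([(u-cx)/f,(v-cy)/f,1]); return o+r*(z-o[2])/r[2]
```

Run:
```python
from h import *
np.set_printoptions(precision=4,suppress=True)
for n,(x0,x1,y0,y1) in {"top":(250,370,165,230),"scene":(270,370,150,250)}.items():
    a=np.load(f"pics/{n}0.npz");p,d=a['p'],a['d'];X=cloud(n,d)
    cv2.imwrite(f"pics/c_{n}.png",cv2.resize(p[y0:y1,x0:x1,::-1],None,fx=6,fy=6,interpolation=cv2.INTER_NEAREST))
    S=X[y0:y1,x0:x1].reshape(-1,3)
    for lo,hi in((.01,.022),(.16,.18),(.112,.13),(.095,.111)):
        q=S[(S[:,2]>lo)&(S[:,2]<hi)]
        print(n,lo,len(q),q.min(0),q.max(0),np.median(q,0))
    # boom region rows
    q=S[(S[:,2]>.085)&(S[:,2]<.135)&(S[:,0]>.4)]
    c,_=np.histogram(q[:,1],np.arange(-.15,.3,.01)) 
    for y in np.arange(-.12,.26,.01):
        k=q[abs(q[:,1]-y)<.005]
        if len(k):print(round(y,3),len(k),k[:,0].min(),k[:,0].max(),k[:,2].max())
```

```text
top 0.01 803 [ 0.3621 -0.1193  0.01  ] [0.5484 0.2115 0.022 ] [ 0.4675 -0.0575  0.014 ]
top 0.16 146 [ 0.4514 -0.076   0.1608] [ 0.4891 -0.0488  0.1799] [ 0.4701 -0.0625  0.1722]
top 0.112 210 [ 0.4561 -0.0485  0.112 ] [0.4898 0.1624 0.1295] [0.4729 0.0534 0.1217]
top 0.095 188 [ 0.4562 -0.0468  0.1007] [0.482  0.1634 0.111 ] [0.4736 0.0568 0.1061]
-0.05 11 0.463517853077473 0.485885577373638 0.13305973976730084
-0.04 16 0.4701992214162178 0.47885209862576905 0.11096371441044503
-0.03 12 0.47014630391440665 0.4790315668740669 0.10840793023297514
-0.02 14 0.47019714784286315 0.4790149474492619 0.11035380790713879
-0.01 9 0.47040659279251845 0.475946525287376 0.10943113253232531
-0.0 12 0.470315457315849 0.4762404236040608 0.11030798491645279
0.01 9 0.4702132912970824 0.47604269367278657 0.11181850322201935
0.02 12 0.47044081815778327 0.4762210181936592 0.10999070328380675
0.03 20 0.4588516081545517 0.48695241701577857 0.12197999478579026
0.04 52 0.45605765957900196 0.4897907584474937 0.12774484648913878
0.05 51 0.4560612508336043 0.4897065080985224 0.1262459414156363
0.06 40 0.4561257
[... 1896 characters left out ...]
6 0.48758401404664364 0.12528550778909026
0.07 31 0.4529077322066094 0.487427147712727 0.12269169266168221
0.09 6 0.4661658791419195 0.47398796445222613 0.10650292470229684
0.1 5 0.4693619881334195 0.4732388368135073 0.10585230724110752
0.11 6 0.46852595961810056 0.47462283923738885 0.10573215148800935
0.12 13 0.4642716276036857 0.47903789318368306 0.10832587439813356
0.13 6 0.46520272611951946 0.47200461786215087 0.10890071140676866
0.14 10 0.46791750545399635 0.4757400247895505 0.10615948742995684
0.15 9 0.4662373789649845 0.474533002759621 0.10846726887410282
0.16 12 0.4659350177013827 0.4785928316548827 0.11208817994042271
0.17 1 0.47161557501543694 0.47161557501543694 0.1026442583691721
```

View pics/c_top.png

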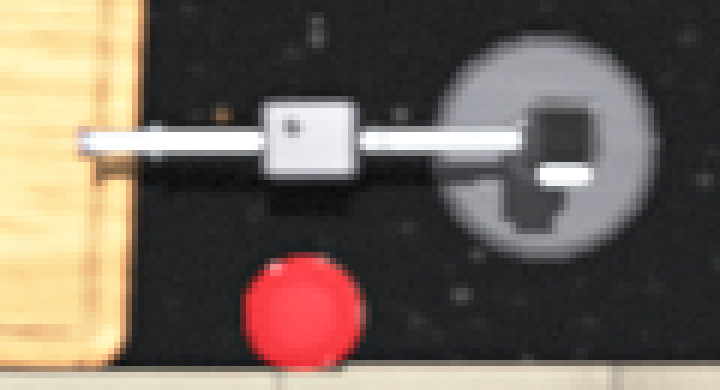

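View pics/c_scene.png

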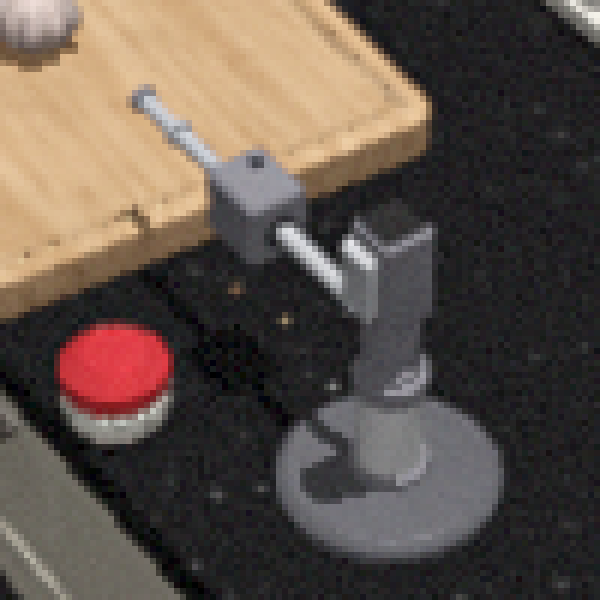

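The yaw is about 0. The block is near (0.472,-0.063) with its top at 0.17, the boom top is at 0.11, and the camera top is at 0.124. The ring is near y=0.125, and the paddle faces the robot. These agree with the given sizes. Next I'll work out the camera-to-ring gap and the approach shift.

Add to h.py:
```python
def shift(P,yaw=0.):
    """shift in tool axes and turn from the measured pose to grasp point P, tool y along +x turned by yaw"""
    s=ctrl.get_state(); R=cv2.Rodrigues(s['tool_rot'])[0]
    g=s['position']+R[:,2]*ctrl.grip_point_offset
    a=np.arctan2(R[1,1],R[0,1])-yaw
    print('grasp pt',g.round(4),'tool y angle',round(a,4),'shift',(R.T@(np.array(P)-g)).round(4),'turn',round((a+np.pi/2)%np.pi-np.pi/2,4),'F',s['ft_force'].round(1),'grip',s['grip_width'],s['grip_force'],s['time'])
```

Run:
```python
from h import *
np.set_printoptions(precision=4,suppress=True)
a=np.load("pics/top0.npz");X=cloud("top",a['d']);p=a['p'].astype(int).sum(2)
print('cols',[(u,p[190,u],X[190,u,1].round(3),X[188,u,2].round(3)) for u in list(range(290,298))+list(range(307,314))])
print('ring',[(u,int(p[183:187,u].sum()),X[188,u,2].round(3)) for u in range(262,282)])
print(ray("top",293.7,188,.122),ray("top",309.6,188,.122),ray("top",276.6,188,.112),ray("top",263,188,.112))
b=np.load("pics/scene0.npz");Y=cloud("scene",b['d']);
for n,Z in(("top",X),("scene",Y)):
    k=Z[(abs(Z[...,2]-.122)<.004)&(Z[...,1]>.02)&(Z[...,1]<.09)&(abs(Z[...,0]-.47)<.03)];print(n,'cam top',k.min(0),k.max(0))
    k=Z[(abs(Z[...,2]-.172)<.004)&(abs(Z[...,1]+.06)<.04)&(abs(Z[...,0]-.47)<.03)];print(n,'block top',k.min(0),k.max(0))
    k=Z[(Z[...,2]>.09)&(Z[...,2]<.12)&(Z[...,1]>.12)&(abs(Z[...,0]-.47)<.03)];print(n,'tip',k.max(0))
shift([.472,.053,.222])
```

```text
cols [(290, np.int64(416), np.float64(0.091), np.float64(0.106)), (291, np.int64(411), np.float64(0.088), np.float64(0.107)), (292, np.int64(389), np.float64(0.085), np.float64(0.105)), (293, np.int64(370), np.float64(0.074), np.float64(0.119)), (294, np.int64(509), np.float64(0.072), np.float64(0.121)), (295, np.int64(664), np.float64(0.069), np.float64(0.125)), (296, np.int64(696), np.float64(0.066), np.float64(0.12)), (297, np.int64(695), np.float64(0.063), np.float64(0.123)), (307, np.int64(693), np.float64(0.035), np.float64(0.121)), (308, np.int64(557), np.float64(0.032), np.float64(0.122)), (309, np.int64(343), np.float64(0.03), np.float64(0.113)), (310, np.int64(293), np.float64(0.029), np.float64(0.111)), (311, np.int64(366), np.float64(0.026), np.float64(0.106)), (312, np.int64(374), np.float64(0.023), np.float64(0.104)), (313, np.int64(365), np.float64(0.019), np.float64(0.109))]
ring [(262, 2657, np.float64(0.112)), (263, 2569, np.float64(0.112)), (264, 2527, np.float64(0.106)), (265, 2476, np.float64(0.112)), (266, 2394, np.float64(0.107)), (267, 2417, np.float64(0.107))
[... 290 characters left out ...]
761, np.float64(0.11)), (278, 653, np.float64(0.106)), (279, 650, np.float64(0.109)), (280, 663, np.float64(0.106)), (281, 708, np.float64(0.109))]
[0.4729 0.0724 0.122 ] [0.4727 0.0279 0.122 ] [0.4736 0.1212 0.112 ] [0.4738 0.1596 0.112 ]
top cam top [0.4561 0.0323 0.118 ] [0.4898 0.0745 0.126 ]
top block top [ 0.4593 -0.0758  0.1686] [ 0.489  -0.0488  0.1759]
top tip [0.4798 0.1634 0.1126]
scene cam top [0.4538 0.0289 0.1181] [0.4876 0.073  0.1253]
scene block top [ 0.4577 -0.0802  0.168 ] [ 0.4853 -0.0508  0.1757]
scene tip [0.479  0.1662 0.1121]
grasp pt [0.2854 0.5835 0.2403] tool y angle 1.116 shift [-0.4007 -0.3946  0.019 ] turn 1.116 F [-0.7 -0.5 -0.3] grip 0.9958606609315716 0.0 0.1
```

Block and camera sizes check out (30 mm and 36×44 mm). The camera centre is near (0.472, 0.052), and the gap to the ring is about 0.049. Next I'll move above the camera.

{"api": "move_tool", "payload": {"moves": [[[-0.1,-0.1,0],0.28,1],[[-0.2,-0.2,0],0.56,1],[[-0.3,-0.3,0.01],0.84,1],[[-0.4,-0.395,0.018],1.116,1],[[-0.4,-0.395,0.018],1.116,1],[[-0.4,-0.395,0.018],1.116,1],[[-0.4,-0.395,0.018],1.116,1],[[-0.4,-0.395,0.018],1.116,1],[[-0.4,-0.395,0.018],1.116,1],[[-0.4,-0.395,0.018],1.116,1],[[-0.4,-0.395,0.018],1.116,1],[[-0.4,-0.395,0.018],1.116,1],[[-0.4,-0.395,0.018],1.116,1],[[-0.4,-0.395,0.018],1.116,1],[[-0.4,-0.395,0.018],1.116,1]], "grip_n": 10}}

```text
time: 1.6
position: [0.4709, 0.0555, 0.3866]
tool_rot: [-2.217, -2.225, 0.0]
ft_force: [-0.4, 0.0, -0.4]
grip_width: 1.0
grip_force: 0.0
```

```bash
python3 -c "
from h import *
shift([.472,.052,.104])"
```

```text
grasp pt [0.4708 0.0556 0.2231] tool y angle 0.0036 shift [-0.0037  0.0012  0.1191] turn 0.0036 F [-0.4  0.  -0.4] grip 0.9997761719079756 0.0 1.6
```

{"api": "move_tool", "payload": {"moves": [[[-0.004,0.001,0.04],0.004,1],[[-0.004,0.001,0.08],0.004,1],[[-0.004,0.001,0.105],0.004,1],[[-0.004,0.001,0.119],0.004,1],[[-0.004,0.001,0.119],0.004,1],[[-0.004,0.001,0.119],0.004,0.35],[[-0.004,0.001,0.119],0.004,0.35],[[-0.004,0.001,0.119],0.004,0.35],[[-0.004,0.001,0.119],0.004,0.35],[[-0.004,0.001,0.119],0.004,0.35],[[-0.004,0.001,0.119],0.004,0.35],[[-0.004,0.001,0.119],0.004,0.35]], "grip_n": 8}}

```text
time: 2.8
position: [0.4724, 0.0493, 0.2678]
tool_rot: [2.226, 2.217, 0.0]
ft_force: [0.4, 0.4, -0.2]
grip_width: 0.451
grip_force: 0.7
```

```bash
python3 -c "
from h import *
shift([.472,.052,.104])"
```

```text
grasp pt [0.4725 0.0493 0.1043] tool y angle -0.004 shift [ 0.0027 -0.0005  0.0003] turn -0.004 F [ 0.4  0.4 -0.2] grip 0.4508587993509588 0.7321697549923556 2.8
```

{"api": "move_tool", "payload": {"moves": [[[0,0,0],0,0.2],[[0,0,0],0,0.2],[[0,0,0],0,0.2],[[0,0,0],0,0.2],[[0,0,0],0,0.2]], "grip_n": 10}}

```text
time: 3.3
position: [0.4728, 0.0494, 0.268]
tool_rot: [2.225, 2.217, 0.002]
ft_force: [3.5, -0.1, -0.7]
grip_width: 0.411
grip_force: 10.0
```

```bash
python3 -c "
from h import *
shift([.472,.052,.104])"
```

```text
grasp pt [0.473  0.0494 0.1045] tool y angle -0.0039 shift [ 0.0025 -0.001   0.0005] turn -0.0039 F [ 3.5 -0.1 -0.7] grip 0.411288478325402 10.00016605714336 3.3
```

The width is 35.8 mm, so the camera is gripped. Next I'll slide it 49 mm along the boom.

{"api": "move_tool", "payload": {"moves": [[[0.01,0,0],0,0.2],[[0.02,0,0],0,0.2],[[0.03,0,0],0,0.2],[[0.04,0,0],0,0.2],[[0.049,0,0],0,0.2],[[0.049,0,0],0,0.2],[[0.049,0,0],0,0.2],[[0.049,0,0],0,0.2]], "grip_n": 10}}

```text
time: 4.1
position: [0.4725, 0.0989, 0.2678]
tool_rot: [-2.225, -2.217, -0.001]
ft_force: [2.8, 1.5, -0.3]
grip_width: 0.418
grip_force: 10.0
```

Run:
```python
from h import *
shift([.472,.052,.104])
for n in("scene","top"):
    p,d=ctrl.get_image(n); np.savez(f"pics/{n}1.npz",p=p,d=d); cv2.imwrite(f"pics/{n}1.png",p[:,:,::-1])
    c=p[160:230,250:370] if n=="top" else p[150:250,270:370]
    cv2.imwrite(f"pics/{n}1c.png",cv2.resize(c[:,:,::-1],None,fx=6,fy=6,interpolation=cv2.INTER_NEAREST))
```

```text
grasp pt [0.4725 0.099  0.1043] tool y angle -0.0037 shift [-0.047  -0.0003  0.0003] turn -0.0037 F [ 2.8  1.5 -0.3] grip 0.4180481260066988 9.999950111377984 4.1
```

View pics/scene1c.png

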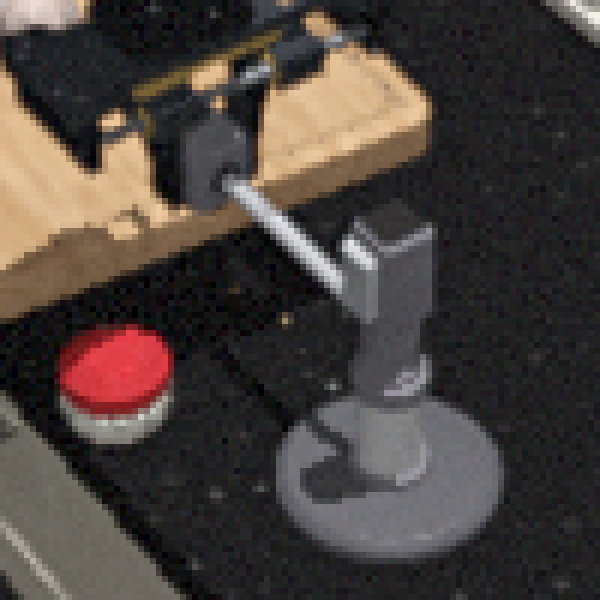

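The crop shows the camera moved outward, its near end at about (205,170), with the mast unmoved. I'll open, rise, back off to above the mast and check.

{"api": "move_tool", "payload": {"moves": [[[0,0,0],0,1],[[0,0,0],0,1],[[0,0,0],0,1],[[0,0,0],0,1],[[0,0,-0.04],0,1],[[0,0,-0.08],0,1],[[0,0,-0.12],0,1],[[0,0,-0.14],0,1],[[0,0,-0.14],0,1],[[-0.05,0,-0.14],0,1],[[-0.1,0,-0.14],0,1],[[-0.15,0,-0.14],0,1],[[-0.162,0,-0.14],0,1],[[-0.162,0,-0.14],0,1],[[-0.162,0,-0.14],0,1]]}}

```text
time: 5.7
position: [0.4718, -0.0622, 0.4068]
tool_rot: [-2.223, -2.217, 0.001]
ft_force: [-1.0, 0.3, 0.3]
grip_width: 1.003
grip_force: 0.0
```

Run:
```python
from h import *
shift([.472,-.064,.148])
for n in("scene","top"):
    p,d=ctrl.get_image(n); X=cloud(n,d); X0=cloud(n,np.load(f"pics/{n}0.npz")['d'])
    for Z in (X0,X):
        k=Z[(abs(Z[...,2]-.122)<.004)&(Z[...,1]>.0)&(Z[...,1]<.16)&(abs(Z[...,0]-.47)<.03)&(abs(Z[...,0]-.473)>.010)];print(n,'cam top',k.min(0),k.max(0))
    c=p[150:250,250:370] if n=="top" else p[150:250,270:370]
    cv2.imwrite(f"pics/{n}2c.png",cv2.resize(c[:,:,::-1],None,fx=6,fy=6,interpolation=cv2.INTER_NEAREST))
    if n=="top": print([(u,int(p[190,u].astype(int).sum()),X[190,u].round(3)) for u in range(270,300)])
```

```text
grasp pt [ 0.4715 -0.0621  0.2433] tool y angle -0.0029 shift [-0.0019  0.0007  0.0953] turn -0.0029 F [-1.   0.3  0.3] grip 1.0032929392432868 0.0 5.7
scene cam top [0.45380561 0.0295774  0.1181758 ] [0.48762913 0.06941318 0.1241023 ]
scene cam top [0.45625059 0.0803143  0.11849664] [0.48873674 0.11524487 0.12311588]
top cam top [0.45605772 0.03232792 0.11820857] [0.48982674 0.0744978  0.12538199]
top cam top [0.45623874 0.08261015 0.11800458] [0.4900468  0.12219547 0.12588197]
[(270, 655, array([0.471, 0.15 , 0.025])), (271, 610, array([0.471, 0.147, 0.027])), (272, 517, array([0.472, 0.146, 0.009])), (273, 454, array([0.472, 0.143, 0.002])), (274, 452, array([ 0.472,  0.141, -0.001])), (275, 493, array([0.468, 0.127, 0.101])), (276, 552, array([0.468, 0.122, 0.121])), (277, 661, array([0.468, 0.119, 0.122])), (278, 696, array([0.467, 0.116, 0.123])), (279, 698, array([0.468, 0.114, 0.121])), (280, 699, array([0.467, 0.111, 0.123])), (281, 702, array([0.467, 0.108, 0.121])), (282, 702, array([0.467, 0.105, 0.123])), (283, 704, array([0.467, 0.102, 0.122])), (284, 706, array([0.467, 0.1  , 0.121])), (285, 706, array([0.467, 0.097, 0.124])), (286, 710, array([0.467, 0.094, 0.121])), (287, 713, array([0.467, 0.091, 0.123])), (288, 720, array([0.467, 0.088, 0.125])), (289, 725, array([0.467, 0.086, 0.122])), (290, 679, array([0.467, 0.083, 0.122])), (291, 449, array([0.468, 0.08 , 0.114])), (292, 231, array([0.468, 0.078, 0.108])), (293, 315, array([ 0.472,  0.082, -0.002])), (294, 412, array([0.472, 0.078, 0.001])), (295, 424, array([ 0.472,  0.075, -0.002])), (296, 422, array([0.472, 0.072, 0.001])), (297, 428, array([0.472, 0.069, 0.001])), (298, 427, array([0.472, 0.066, 0.   ])), (299, 421, array([0.472, 0.063, 0.002]))]
```

View pics/scene2c.png

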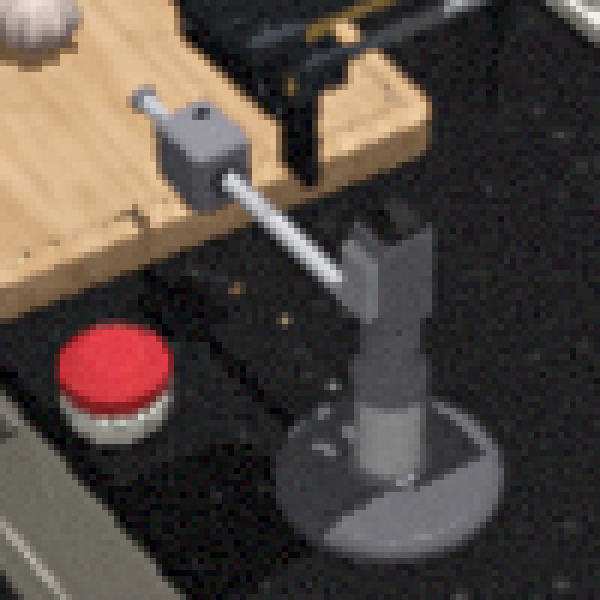

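View pics/top2c.png

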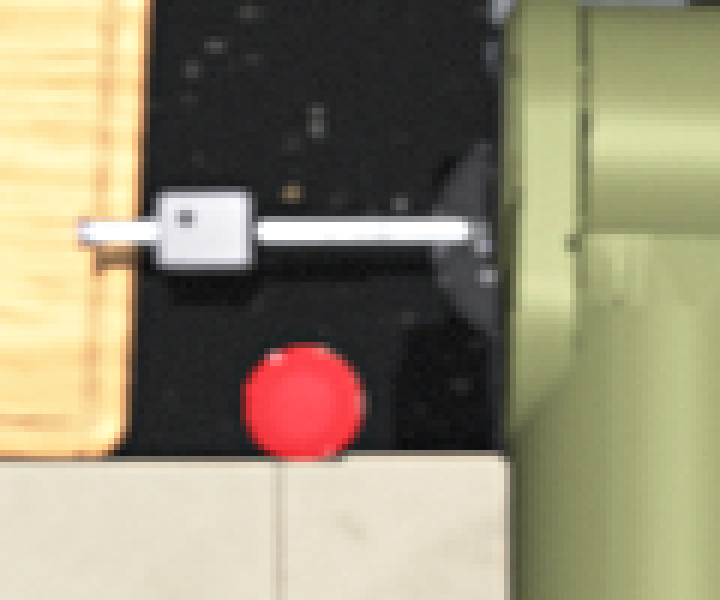

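The camera's outer end is at px (275.8,188), about 40 mm short of the boom tip. That is the ring's place (227−187 = 40 mm), and the stand is still down. Next I'll descend on the handle and squeeze.

{"api": "move_tool", "payload": {"moves": [[[-0.001,0.001,0.03],-0.003,1],[[-0.001,0.001,0.06],-0.003,1],[[-0.001,0.001,0.085],-0.003,1],[[-0.001,0.001,0.096],-0.003,1],[[-0.001,0.001,0.096],-0.003,1],[[-0.001,0.001,0.096],-0.003,0.2],[[-0.001,0.001,0.096],-0.003,0.2],[[-0.001,0.001,0.096],-0.003,0.2],[[-0.001,0.001,0.096],-0.003,0.2],[[-0.001,0.001,0.096],-0.003,0.2],[[-0.001,0.001,0.096],-0.003,0.2],[[-0.001,0.001,0.096],-0.003,0.2],[[-0.001,0.001,0.096],-0.003,0.2],[[-0.001,0.001,0.096],-0.003,0.2],[[-0.001,0.001,0.096],-0.003,0.2],[[-0.001,0.001,0.096],-0.003,0.2]], "grip_n": 35}}

```text
time: 7.4
position: [0.4731, -0.0646, 0.3117]
tool_rot: [2.222, 2.22, 0.001]
ft_force: [0.9, -1.2, -1.9]
grip_width: 0.359
grip_force: 35.0
```

```bash
python3 -c "
from h import *
shift([.472,-.064,.258])"
```

```text
grasp pt [ 0.4732 -0.0646  0.1482] tool y angle -0.0009 shift [ 0.0006 -0.0011 -0.1098] turn -0.0009 F [ 0.9 -1.2 -1.9] grip 0.35885921769122775 34.998936974443495 7.4
```

The width is about 31–32 mm, so the paddle is fully in (38−6). Next I'll pull up.

{"api": "move_tool", "payload": {"moves": [[[0,0,-0.003],0,0.2],[[0,0,-0.01],0,0.2],[[0,0,-0.018],0,0.2],[[0,0,-0.026],0,0.2],[[0,0,-0.034],0,0.2],[[0,0,-0.042],0,0.2],[[0,0,-0.048],0,0.2],[[0,0,-0.053],0,0.2],[[0,0,-0.058],0,0.2],[[0,0,-0.065],0,0.2],[[0,0,-0.073],0,0.2],[[0,0,-0.081],0,0.2],[[0,0,-0.089],0,0.2],[[0,0,-0.097],0,0.2],[[0,0,-0.102],0,0.2],[[0,0,-0.106],0,0.2],[[0,0,-0.108],0,0.2],[[0,0,-0.11],0,0.2],[[0,0,-0.11],0,0.2],[[0,0,-0.11],0,0.2]]}}

```text
time: 9.4
position: [0.4729, -0.0646, 0.4218]
tool_rot: [-2.223, -2.22, -0.0]
ft_force: [3.2, 0.9, -7.1]
grip_width: 0.361
grip_force: 35.0
```

Run:
```python
from h import *
shift([.472,-.064,.258])
p,d=ctrl.get_image("scene");X=cloud("scene",d)
cv2.imwrite("pics/s3.png",cv2.resize(p[120:250,250:380,::-1],None,fx=4.5,fy=4.5,interpolation=cv2.INTER_NEAREST))
k=X[(X[...,2]>.19)&(X[...,2]<.25)&(X[...,1]>.0)&(X[...,1]<.17)&(abs(X[...,0]-.47)<.03)];print('cam/boom',k.min(0),k.max(0))
```

```text
grasp pt [ 0.4729 -0.0646  0.2583] tool y angle -0.001 shift [ 0.0006 -0.0009  0.0003] turn -0.001 F [ 3.2  0.9 -7.1] grip 0.3608957732440096 34.9971553022624 9.4
cam/boom [0.45314997 0.00075548 0.19258514] [0.4786339  0.16102942 0.23615691]
```

View pics/s3.png

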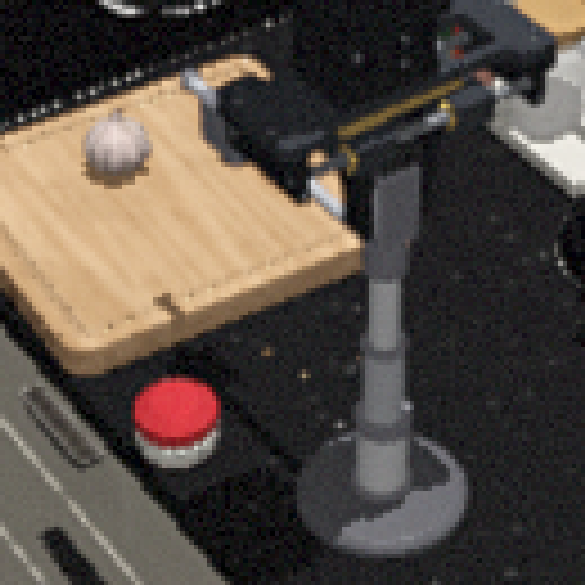

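Both tube sections show, with collars at (385,345) and (385,425), and the camera is still out. I'll add 3 mm to seat it on the stop and watch the force.

{"api": "move_tool", "payload": {"moves": [[[0,0,-0.001],0,0.2],[[0,0,-0.002],0,0.2],[[0,0,-0.002],0,0.2],[[0,0,-0.003],0,0.2],[[0,0,-0.003],0,0.2],[[0,0,-0.003],0,0.2],[[0,0,-0.003],0,0.2],[[0,0,-0.003],0,0.2],[[0,0,-0.003],0,0.2]]}}

```text
time: 10.35
position: [0.4729, -0.0644, 0.4225]
tool_rot: [-2.222, -2.22, 0.002]
ft_force: [7.2, 0.3, -18.4]
grip_width: 0.361
grip_force: 35.0
```

```bash
python3 -c "
from h import *
shift([.472,-.064,.258])"
```

```text
grasp pt [ 0.4726 -0.0646  0.259 ] tool y angle -0.0009 shift [ 0.0006 -0.0006  0.001 ] turn -0.0009 F [  7.2   0.3 -18.4] grip 0.3613036823744983 34.98800303495955 10.35
```

The force jumped to 18 N over 0.7 mm, so the stand is on the second stop. I'll ease 1.5 mm to keep grip margin, then hand in.

{"api": "move_tool", "payload": {"moves": [[[0,0,0.0015],0,0.2],[[0,0,0.0015],0,0.2],[[0,0,0.0015],0,0.2],[[0,0,0.0015],0,0.2],[[0,0,0.0015],0,0.2]], "grip_n": 40}}

```text
time: 10.85
position: [0.4729, -0.0645, 0.4222]
tool_rot: [-2.222, -2.22, 0.001]
ft_force: [5.6, 0.1, -12.5]
grip_width: 0.364
grip_force: 40.0
```

```bash
python3 -c "
from h import *
shift([.472,-.064,.258])
print(ctrl.close_job())"
```

```text
grasp pt [ 0.4728 -0.0646  0.2587] tool y angle -0.0009 shift [ 0.0006 -0.0008  0.0007] turn -0.0009 F [  5.6   0.1 -12.5] grip 0.3639322522765958 39.99265077213295 10.85
the job is handed in; nothing more can be done
None
```

I handed the job in at 10.9 s (no verdict came back): the camera's outer end measures at the ring to within about 3 mm, the stand is fully raised against its second stop, and the handle is still gripped at 40 N with the paddle squeezed in.

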